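# Sweep the coat buttons into the tray

### The job

Sweep the three loose coat buttons across the nightstand with the fingertips, through the open side of the wooden tray, until every button lies flat and completely inside it. Slide them along the top of the nightstand, never lifting or carrying a button, and leave the pump bottle, the whale, the comb and the spoon where they are.

Things in the scene. Friction and masses are not known exactly. Their poses are not given: they have to be found in the camera images.
- tray: low wooden tray fixed to the top: three walls 6 mm thick, 24 mm high; open above and, without any sill, on its own -y side (the mouth, which looks roughly to the robot's right). Origin: at surface height, under its middle. Inside: x -90 to +90 mm, y from the mouth edge at -58 mm to the back wall at +52 mm. Its brown cork floor is level with the nightstand's top, so buttons slide straight in.
- button_a: coat button: a flat disc 30 mm across and 8 mm thick, lying flat on the nightstand's top, about 12 g; loose, slides easily when pushed from the side near the surface. Origin: centre of its underside; z up; its yaw means nothing. Colour: navy blue.
- button_b: coat button: a flat disc 30 mm across and 8 mm thick, lying flat on the nightstand's top, about 12 g; loose, slides easily when pushed from the side near the surface. Origin: centre of its underside; z up; its yaw means nothing. Colour: dark red.
- button_c: coat button: a flat disc 30 mm across and 8 mm thick, lying flat on the nightstand's top, about 12 g; loose, slides easily when pushed from the side near the surface. Origin: centre of its underside; z up; its yaw means nothing. Colour: dark green.
- pump_bottle: bystander: closed, empty blue pump bottle with a white pump head, body 56 mm across, 155 mm tall, spout reaching 38 mm out to its own -x; light and tips easily. Origin: centre of its underside, z up.
- whale: bystander: blue silicone bath toy whale, round body 68 mm across, tail reaching 67 mm out along its own +x, about 50 mm tall. Origin: underside, middle of the round body.
- comb: bystander: orange plastic comb lying flat, 150 mm long along its own x, 28 mm wide along its y, 5 mm thick. Origin: underside, middle.
- spoon: bystander: stainless steel spoon lying flat, 170 mm long along its own x, shallow round bowl 38 mm across at its +x end, up to 8 mm tall. Origin: underside, middle of its length.
Mind the look-alikes: they are no part of the job. Leave any yellow look-alike of the button_c alone.

How it is judged:
By the outcome, as a careful person would: the job done as asked, in the order asked, and still so for the second after the job is handed in, with the robot touching nothing.
It also fails if it takes over 59 s, if anything falls off the work surface, if the arm or the gripper's body presses on something with over 40 N, if the wrist force passes 120 N, or if a joint passes its speed limit or range.

### The arm

A 6-joint arm with a two-finger parallel gripper is mounted at the origin on the work surface. World frame = base frame: x ahead of the robot, y to its left, z up, the work surface at z = 0. Lengths are in m, angles in rad, forces in N, time in s.
With the tool pointing down it reaches from about 0.35 to 0.775 m from the base axis. Payload 5.5 kg.
Tool frame: the origin (TCP) lies between the finger pads; the fingertips stand 19 mm ahead of it and the grasp point (between the pads) is the TCP; z points along the fingers, x is the direction in which the jaws open and shut, and the axes are right-handed (so a half turn about z gives the same grasp; the last joint's range is limited). The gripper opens to 85 mm and grips with 20 to 120 N. Pads are 22 mm wide; open, the fingers measure 114 mm over their backs; the gripper's body (76 mm by 85 mm) begins 54 mm behind the grasp point. The pads swing forward as they close: fully open they stand 13 mm farther back than shut.
Start: joints at [-1.356, 0.313, 0.046, 1.304, 0, 1.431], TCP at [0.2, -0.539, 0.25] pointing down, gripper open.
Joint ranges: [-2.76, 2.76], [-0.86, 1.69], [-1.03, 1.26], [-2.2, 2.34], [-1.47, 1.5], [-3.14, 3.14]. Speed limits (rad/s): [2.57, 2.57, 3.14, 3.14, 3.14, 3.14].

### API

Orientations are given as a unit quaternion [w, x, y, z].
In Python, from workcell import env gives the robot as it stands. The module is installed in compiled form; this text tells all that it offers.
- The arm moves only by the tool carry_out, never from a script. Its argument "steps" is a list of rows, each a list of 7 numbers: the gripper command: -1 is shut, 1 is fully open, values between are in proportion, then the shift along the tool's x, y, z in m, then the turn, a rotation vector about the tool's x, y, z in rad. A call has 1 to 20 rows; each row shifts and turns the commanded pose from where the row before left it, along the tool's axes as they then stand; what a row does not reach is not made up. A row lasts 1/8 s, in which the tool goes at most 62.5 mm and 10.7 degrees, less where a joint would pass 70% of its speed; a pose out of reach is approached as far as the arm can. A call with a gripper value outside its range is refused whole. The fingers move at their own pace and stop on an object; "grip_force" is the grip in N (left out, the last holds). Time passes only in rows, so rows that do not move let the fingers close. It gives the time, the measured TCP pose, the force and the opening at its end, in the units of the state.
- env.get_state(): the state, without advancing time (a new reading comes with each control period).
- env.read_camera(name): name is "side" or "top" or "wrist"; returns a dict with "color" (400x640x3 uint8, red, green, blue), "K" (3x3 intrinsics, pixels), "dist" ([k1, k2, p1, p2, k3] as OpenCV has them; the pictures are not rectified), "R" (3x3) and "t" (3): a world point X has camera coordinates R X + t. Camera axes: x right, y down, z forward; pixel columns grow to the right and rows downward; lengths in m; the calibration is good to about 2 mm. A picture is of the moment at which its call begins. There is no depth.
- env.hand_in(): hands the job in, once; it reports no verdict.
The state is a dict: "clock": time; "joint_pos": joint angles; "qvel": joint speeds; "tau": joint torques, N m; "tcp_pos": TCP position; "orientation": TCP orientation; "wrist_force": force on the tool from outside, world axes, zero at the start; "ft_torque": the same for the moment, N m; "finger_gap": finger opening in m.
Only numpy, scipy, OpenCV 4.12 (cv2) and the standard library are available. Lean on these libraries where they do the work, as an engineer would, in place of code of your own. Each camera call takes 0.05 s, during which the arm holds its last target. There are 200 camera calls.

## Working session

There is one attempt and no reset: what is moved stays moved. The work goes in short steps, Python scripts to look and compute and a tool call to move; the robot and the scene stay as the last step left them, time stands still between calls to the robot, and variables do not carry over. Pictures are saved under pics/ and viewed, about 8 in all and at most 12, crops included, and the job is handed in when it is done.

Besides the shell and the picture viewer there is one more tool, called after "Call:" as a command line: name --pt "numbers of a row" for each row, then --argument value for the rest. carry_out: Moves the arm, as the interface text tells. Its arguments: {"type":"object","properties":{"steps":{"type":"array","items":{"type":"array","items":{"type":"number"}}},"grip_force":{"type":"number"}},"required":["steps"]}

```bash
mkdir -p pics; cat > h.py <<'E'
import cv2, numpy as np
from workcell import env
def shot(n,f):
    c=env.read_camera(n); cv2.imwrite(f,c["color"][:,:,::-1]); return c
def ray(c,uv,z):
    p=cv2.undistortPoints(np.array([[uv]],float),np.array(c["K"]),np.array(c["dist"]))[0,0]
    R=np.array(c["R"]);t=np.array(c["t"]); o=-R.T@t; d=R.T@np.array([p[0],p[1],1.])
    return o+d*(z-o[2])/d[2]
E
python3 - <<'E'
from h import *
for n in("top","side"):
    c=shot(n,f"pics/{n}0.png"); print(n,-np.array(c["R"]).T@np.array(c["t"]))
print(env.get_state())
E
```

```text
top [ 0.45222806 -0.02758064  1.06539921]
side [0.48641682 0.63122828 0.52635895]
{'clock': 0.1, 'joint_pos': array([-1.35560996e+00,  3.13932555e-01,  4.51330653e-02,  1.30356391e+00,
       -3.44721537e-05,  1.43118670e+00]), 'qvel': array([ 0.00133758, -0.00394646,  0.00313636,  0.00010841,  0.00058929,
        0.000565  ]), 'tau': array([ 2.30776910e-03, -4.81723773e+01,  2.99244547e+01,  1.27040962e-02,
       -2.16362937e-04,  1.04911169e-05]), 'tcp_pos': array([ 0.19964669, -0.53881011,  0.24951041]), 'orientation': array([-5.20075944e-04,  8.20791774e-01, -5.71226968e-01, -5.86296774e-04]), 'wrist_force': array([-0.64254064,  0.94418345,  0.2939678 ]), 'ft_torque': array([-0.002492  ,  0.02921438, -0.05584878]), 'finger_gap': 0.08508052093661878}
```

View pics/top0.png

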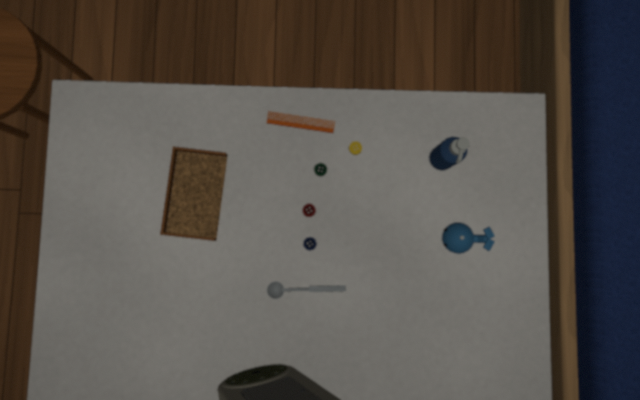

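View pics/side0.png

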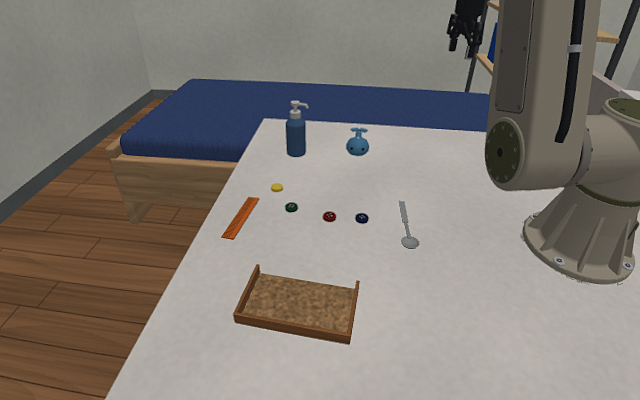

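The top view has +x up and +y to the left. The tray is around (195,193) with its mouth on the right edge. Navy is at (310,243), red at (309,210), green at (320,169), and the yellow decoy at (355,148). The comb is at (300,122) and the spoon at (305,290). Next I'll measure positions.

```bash
cat >> h.py <<'E'
from scipy import ndimage
def find(c,guess,z,r=14,thr=45):
    im=c["color"].astype(float); u,v=guess; out=None
    y0,x0=int(v)-r,int(u)-r; s=im[y0:y0+2*r+1,x0:x0+2*r+1]
    bg=np.median(s.reshape(-1,3),axis=0); m=np.abs(s-bg).max(2)>thr
    cy,cx=ndimage.center_of_mass(m); return ray(c,(cx+x0,cy+y0),z),m.sum()
E
python3 - <<'E'
from h import *
np.set_printoptions(precision=4,suppress=True)
c=env.read_camera("top"); s=env.read_camera("side")
for n,g,h in(("a",(310,243),(362,218)),("b",(309,210),(329,216)),("c",(320,169),(291,207)),("y",(355,148),(277,187))):
    print(n,*find(c,g,.006),*find(s,h,.004))
for n,p,z in(("tray TL",(173,147),.024),("TR rim",(227,153),.024),("BL",(162,235),.024),("BR",(216,241),.024),("spoonbowl",(268,290),.0),("bowl c",(275,290),.004),("spoon tip",(346,288),0),("bowltop",(275,282),.005),("comb bl",(267,124),0),("comb br",(333,133),0),("comb tr",(335,121),0),("bottle base",(443,158),0)): print(n,ray(c,p,z))
# tray in the side view
for n,p,z in(("mouth far R end",(358,280),.024),("mouth L end",(258,266),.024),("back L",(235,317),.024),("backR",(350,340),.024)): print(n,ray(s,p,z))
im=c["color"].astype(int); m=((im[...,0]-im[...,2])>25).astype(np.uint8); m[:, :150]=0; m[:140]=0; m[250:]=0; m[:,240:]=0
k,_=cv2.findContours(m,0,2); k=max(k,key=cv2.contourArea); b=cv2.boxPoints(cv2.minAreaRect(k)); print(b)
for p in b: print(ray(c,p,.012))
big=cv2.resize(c["color"][100:310,140:380],None,fx=3.3,fy=2.8,interpolation=2); cv2.imwrite("pics/crop.png",cv2.resize(c["color"][100:310,140:380],(686,600))[:,:,::-1])
E
```

```text
a [ 0.4593 -0.0317  0.006 ] 127 [ 0.4605 -0.0331  0.004 ] 123
b [ 0.5313 -0.0281  0.006 ] 127 [ 0.5331 -0.0294  0.004 ] 119
c [ 0.6217 -0.0512  0.006 ] 129 [ 0.6238 -0.0528  0.004 ] 112
y [ 0.6715 -0.1268  0.006 ] 125 [ 0.6741 -0.1294  0.004 ] 93
tray TL [0.6586 0.2674 0.024 ]
TR rim [0.6487 0.151  0.024 ]
BL [0.4691 0.281  0.024 ]
BR [0.4591 0.1667 0.024 ]
spoonbowl [0.3569 0.055  0.    ]
bowl c [0.3576 0.0397 0.004 ]
spoon tip [ 0.365 -0.113  0.   ]
bowltop [0.3746 0.0402 0.005 ]
comb bl [0.7209 0.0691 0.    ]
comb br [ 0.7045 -0.0779  0.    ]
comb tr [ 0.7318 -0.0818  0.    ]
bottle base [ 0.6546 -0.3225  0.    ]
mouth far R end [0.4634 0.1708 0.024 ]
mouth L end [0.6472 0.16   0.024 ]
back L [0.6565 0.2751 0.024 ]
backR [0.4715 0.2937 0.024 ]
[[160.0483 233.5289]
 [171.8763 145.476 ]
 [227.0304 152.8847]
 [215.2024 240.9377]]
[0.4723 0.2889 0.012 ]
[0.6643 0.2734 0.012 ]
[0.6513 0.153  0.012 ]
[0.4592 0.1706 0.012 ]
```

View pics/crop.png

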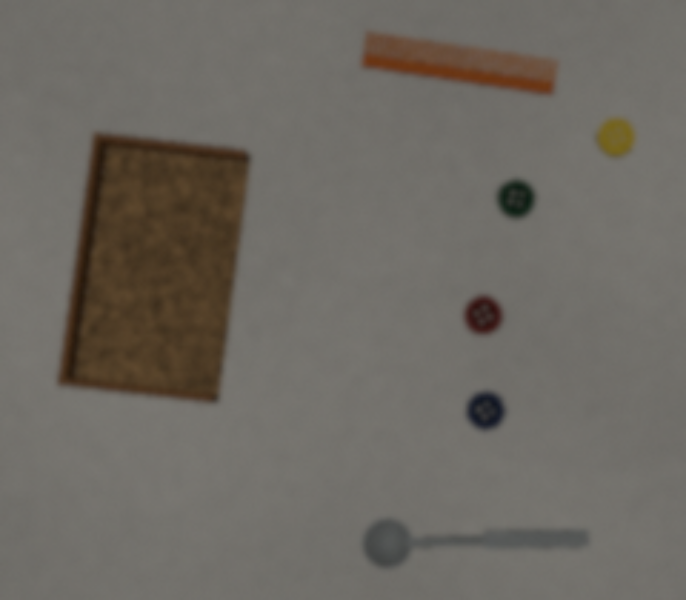

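Positions, averaged over both cameras:

| Item | Position (m) |
|---|---|
| Navy (a) | (0.460, -0.032) |
| Red (b) | (0.532, -0.029) |
| Green (c) | (0.6225, -0.052) |
| Tray mouth | about (0.46, 0.169) to (0.65, 0.155) |

I'll hold the fingers about 24 mm apart so they cradle each disc, and push towards +y. First I move to a point behind the navy button.

Call:
carry_out --pt "-0.435 0 0 0 0 0 -0.173" --pt "-0.435 0 0 0 0 0 -0.173" --pt "-0.435 0 0 0 0 0 -0.173" --pt "-0.435 0 0 0 0 0 -0.173" --pt "-0.435 0 0 0 0 0 -0.173" --pt "-0.435 0 0 0 0 0 -0.173" --pt "-0.435 0.0118 -0.0346 0.0121 0 0 0" --pt "-0.435 0.0118 -0.0346 0.0121 0 0 0" --pt "-0.435 0.0118 -0.0346 0.0121 0 0 0" --pt "-0.435 0.0118 -0.0346 0.0121 0 0 0" --pt "-0.435 0.0118 -0.0346 0.0121 0 0 0" --pt "-0.435 0.0118 -0.0346 0.0121 0 0 0" --pt "-0.435 0.0118 -0.0346 0.0121 0 0 0" --pt "-0.435 0.0118 -0.0346 0.0121 0 0 0" --pt "-0.435 0.0118 -0.0346 0.0121 0 0 0" --pt "-0.435 0.0118 -0.0346 0.0121 0 0 0" --pt "-0.435 0.0118 -0.0346 0.0121 0 0 0" --pt "-0.435 0.0118 -0.0346 0.0121 0 0 0" --pt "-0.435 0.0118 -0.0346 0.0121 0 0 0" --pt "-0.435 0.0118 -0.0346 0.0121 0 0 0"

```text
clock: 2.7
tcp_pos: [0.4486, -0.0907, 0.0805]
orientation: [0.0, 0.996, -0.089, 0.0]
wrist_force: [0.1, -0.9, 0.3]
finger_gap: 0.0242
```

Call:
carry_out --pt "-0.435 0 0 0.018 0 0 0" --pt "-0.435 0 0 0.018 0 0 0" --pt "-0.435 0 0 0.018 0 0 0" --pt "-0.435 0 0 0.003 0 0 0" --pt "-0.435 0 0 0 0 0 0"

```text
clock: 3.32
tcp_pos: [0.4481, -0.0918, 0.024]
orientation: [0.0, 0.996, -0.089, -0.0]
wrist_force: [0.4, 0.0, 0.0]
finger_gap: 0.0239
```

```bash
python3 - <<'E'
from h import *
s=shot("side","pics/s1.png"); im=cv2.imread("pics/s1.png")
cv2.imwrite("pics/s1c.png",cv2.resize(im[130:270,270:470],(800,560),interpolation=cv2.INTER_CUBIC))
E
```

```text
(no output)
```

View pics/s1c.png

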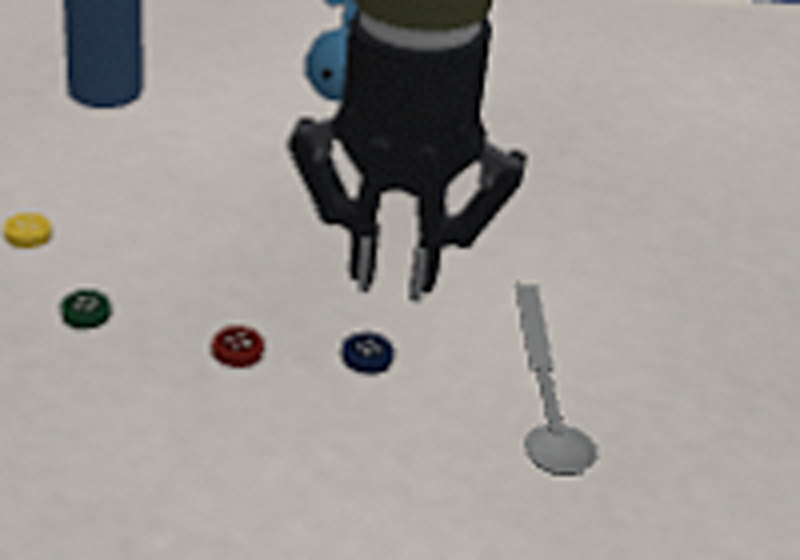

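The side crop shows both fingertips just behind the navy button, clear of everything. The tip height isn't certain, so I'll lower in small steps and watch the force.

Call:
carry_out --pt "-0.435 0 0 0.002 0 0 0" --pt "-0.435 0 0 0.001 0 0 0" --pt "-0.435 0 0 0 0 0 0"

```text
clock: 3.75
tcp_pos: [0.4482, -0.0918, 0.021]
orientation: [0.0, 0.996, -0.089, 0.0]
wrist_force: [-0.6, 0.4, -0.3]
finger_gap: 0.0241
```

```bash
python3 - <<'E'
from h import *
s=env.read_camera("side"); K,D,R,t=[np.array(s[k]) for k in("K","dist","R","t")]
st=env.get_state(); p=st["tcp_pos"]; print(p,st["wrist_force"])
o=-R.T@t
im=s["color"].astype(int)
m=(im.max(2)<110)
for a,b in((355,368),(368,382)):
    ys,xs=np.nonzero(m[185:215,a:b]); v=ys.max(); print(a,v+185,xs[ys==v]+a)
    u=xs[ys==v].mean()+a
    q=cv2.undistortPoints(np.array([[[u,v+185.5]]],float),K,D)[0,0]; d=R.T@np.array([*q,1.])
    for yy in(p[1]+.011,p[1],p[1]-.011): print("at y",yy,o+d*(yy-o[1])/d[1])
E
```

```text
[ 0.44813198 -0.09177233  0.02099189] [-0.51055904  0.42574543 -0.20756761]
355 214 [357 358 359 360 361 362 363 364 365]
at y -0.08077233421672517 [ 0.46042452 -0.08077233 -0.02353246]
at y -0.09177233421672516 [ 0.46002295 -0.09177233 -0.03202797]
at y -0.10277233421672516 [ 0.45962139 -0.10277233 -0.04052347]
368 205 [372 373 374]
at y -0.08077233421672517 [ 0.43471206 -0.08077233  0.00569991]
at y -0.09177233421672516 [ 0.43391326 -0.09177233 -0.00234397]
at y -0.10277233421672516 [ 0.43311445 -0.10277233 -0.01038785]
```

Call:
carry_out --pt "-0.435 0 0 0.001 0 0 0" --pt "-0.435 0 0 0 0 0 0"

```text
clock: 4.05
tcp_pos: [0.4481, -0.0917, 0.0198]
orientation: [0.0, 0.996, -0.089, -0.0]
wrist_force: [0.2, 0.4, -0.2]
finger_gap: 0.0238
```

Call:
carry_out --pt "-0.435 0 0 0.001 0 0 0" --pt "-0.435 0 0 0 0 0 0"

```text
clock: 4.3
tcp_pos: [0.4482, -0.0917, 0.019]
orientation: [0.0, 0.996, -0.089, 0.0]
wrist_force: [-1.1, 0.3, 2.3]
finger_gap: 0.0239
```

Call:
carry_out --pt "-0.435 0 0 -0.0025 0 0 0" --pt "-0.435 0 -0.014 0 0 0 0" --pt "-0.435 0 -0.014 0 0 0 0" --pt "-0.435 0 -0.01 0 0 0 0" --pt "-0.435 0 -0.014 0 0 0 0" --pt "-0.435 0 -0.014 0 0 0 0" --pt "-0.435 0 -0.016 0 0 0 0" --pt "-0.435 0 -0.016 0 0 0 0" --pt "-0.435 0 -0.016 0 0 0 0" --pt "-0.435 0 -0.016 0 0 0 0" --pt "-0.435 0 -0.016 0 0 0 0"

```text
clock: 5.68
tcp_pos: [0.4742, 0.053, 0.0214]
orientation: [0.0, 0.996, -0.089, 0.0]
wrist_force: [-0.4, -0.5, 0.4]
finger_gap: 0.0242
```

```bash
python3 - <<'E'
from h import *
s=shot("side","pics/s2.png"); im=cv2.imread("pics/s2.png")
cv2.imwrite("pics/s2c.png",cv2.resize(im[150:350,220:440],(660,600),interpolation=cv2.INTER_CUBIC))
E
```

```text
(no output)
```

View pics/s2c.png

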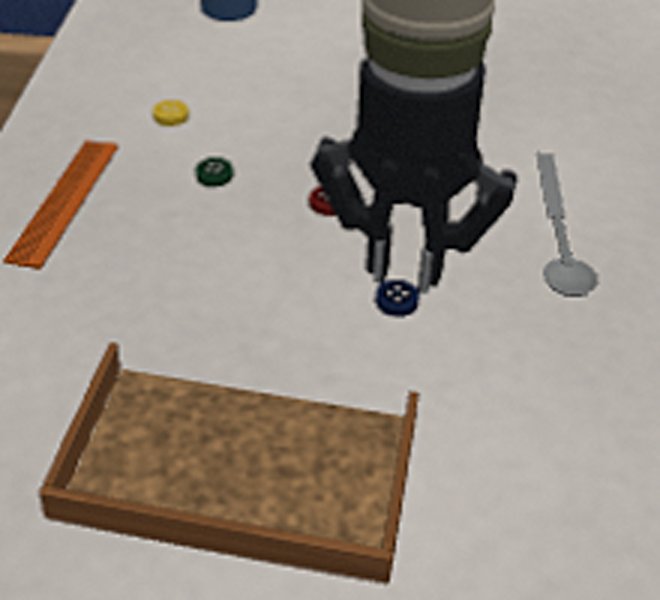

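The navy button is seated between the fingertips at crop (397,297). I'll steer a little toward +x to clear the tray's near wall, then push in.

Call:
carry_out --pt "-0.435 0.0025 -0.0145 0 0 0 0" --pt "-0.435 0.0025 -0.0145 0 0 0 0" --pt "-0.435 0.0025 -0.0145 0 0 0 0" --pt "-0.435 0.0025 -0.0145 0 0 0 0" --pt "-0.435 0.0025 -0.0145 0 0 0 0" --pt "-0.435 0.0025 -0.0145 0 0 0 0" --pt "-0.435 0 -0.0135 0 0 0 0" --pt "-0.435 0 -0.0135 0 0 0 0" --pt "-0.435 0 -0.0135 0 0 0 0" --pt "-0.435 0 -0.0135 0 0 0 0" --pt "-0.435 0 -0.0135 0 0 0 0" --pt "-0.435 0 -0.0135 0 0 0 0" --pt "-0.435 0 0 0 0 0 0"

```text
clock: 7.35
tcp_pos: [0.5187, 0.2157, 0.0213]
orientation: [-0.0, 0.996, -0.088, 0.0]
wrist_force: [0.3, -1.1, -0.0]
finger_gap: 0.0238
```

```bash
python3 - <<'E'
from h import *
s=shot("side","pics/s3.png"); im=cv2.imread("pics/s3.png")
cv2.imwrite("pics/s3c.png",cv2.resize(im[150:350,220:440],(660,600),interpolation=cv2.INTER_CUBIC))
E
```

```text
(no output)
```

View pics/s3c.png

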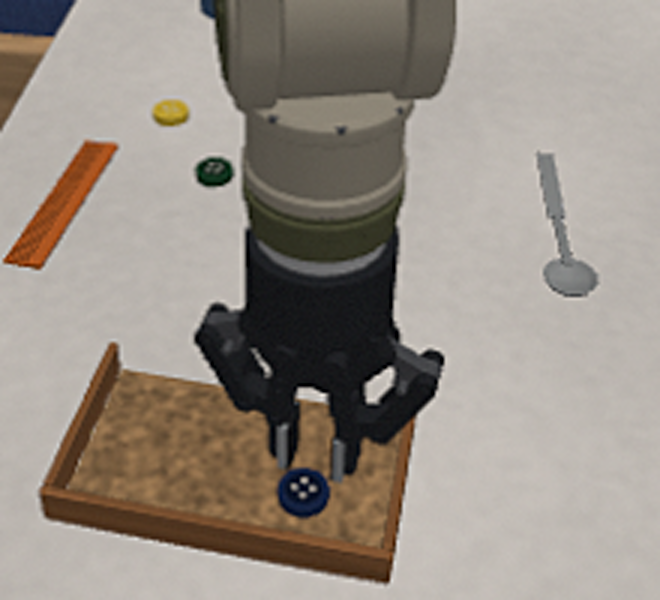

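Navy is in the tray at about (0.522, 0.237). I'll back out and move behind the red button.

Call:
carry_out --pt "-0.435 0 0.015 0 0 0 0" --pt "-0.435 0 0.015 0 0 0 0" --pt "-0.435 0 0 -0.03 0 0 0" --pt "-0.435 0 0 -0.03 0 0 0" --pt "-0.435 0.007 0.0329 0 0 0 0" --pt "-0.435 0.007 0.0329 0 0 0 0" --pt "-0.435 0.007 0.0329 0 0 0 0" --pt "-0.435 0.007 0.0329 0 0 0 0" --pt "-0.435 0.007 0.0329 0 0 0 0" --pt "-0.435 0.007 0.0329 0 0 0 0" --pt "-0.435 0.007 0.0329 0 0 0 0" --pt "-0.435 0.007 0.0329 0 0 0 0" --pt "-0.435 0 0 0 0 0 0" --pt "-0.435 0 0 0.02 0 0 0" --pt "-0.435 0 0 0.02 0 0 0" --pt "-0.435 0 0 0.015 0 0 0" --pt "-0.435 0 0 0.005 0 0 0" --pt "-0.435 0 0 0 0 0 0"

```text
clock: 9.65
tcp_pos: [0.5215, -0.0837, 0.0213]
orientation: [0.0, 0.996, -0.089, -0.0]
wrist_force: [0.7, 0.4, -0.6]
finger_gap: 0.024
```

```bash
python3 - <<'E'
from h import *
s=env.read_camera("side")
for n,h,r in(("a",(320,313),10),("b",(329,216),10),("c",(291,207),12)):
    print(n,*find(s,h,.004,r))
E
```

```text
a [0.52304928 0.23589474 0.004     ] 289
b [ 0.53314346 -0.02939589  0.004     ] 119
c [ 0.62384659 -0.0528346   0.004     ] 112
```

Call:
carry_out --pt "-0.435 0 -0.0137 0 0 0 0" --pt "-0.435 0 -0.0137 0 0 0 0" --pt "-0.435 0 -0.0137 0 0 0 0" --pt "-0.435 0 -0.0137 0 0 0 0" --pt "-0.435 0 -0.0137 0 0 0 0" --pt "-0.435 0 -0.0137 0 0 0 0" --pt "-0.435 0 -0.0137 0 0 0 0" --pt "-0.435 0 -0.0137 0 0 0 0" --pt "-0.435 0 -0.0137 0 0 0 0" --pt "-0.435 0 -0.0137 0 0 0 0" --pt "-0.435 0 -0.0137 0 0 0 0" --pt "-0.435 0 -0.0137 0 0 0 0" --pt "-0.435 0 -0.0137 0 0 0 0" --pt "-0.435 0 -0.0137 0 0 0 0" --pt "-0.435 0 -0.0137 0 0 0 0" --pt "-0.435 0 -0.0137 0 0 0 0" --pt "-0.435 0 -0.0137 0 0 0 0" --pt "-0.435 0 -0.0137 0 0 0 0" --pt "-0.435 0 -0.0137 0 0 0 0" --pt "-0.435 0 -0.0127 0 0 0 0"

```text
clock: 12.2
tcp_pos: [0.5702, 0.1858, 0.0214]
orientation: [0.0, 0.996, -0.089, 0.0]
wrist_force: [-0.6, -0.0, 0.3]
finger_gap: 0.024
```

```bash
python3 - <<'E'
from h import *
s=shot("side","pics/s4.png"); im=cv2.imread("pics/s4.png")
cv2.imwrite("pics/s4c.png",cv2.resize(im[150:350,220:440],(660,600),interpolation=cv2.INTER_CUBIC))
E
```

```text
(no output)
```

View pics/s4c.png

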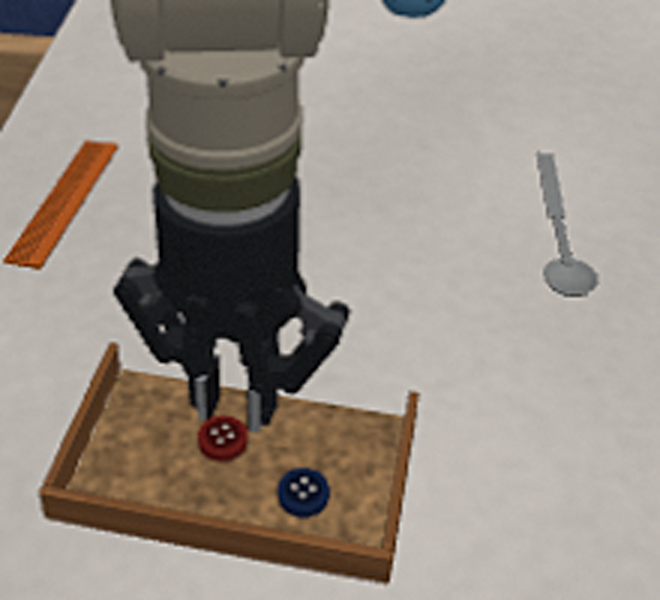

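Red is in at crop (222,437). I'll push it a bit deeper to make room, then go behind the green button, squaring the tool to the world axes.

Call:
carry_out --pt "-0.435 0 -0.0125 0 0 0 0" --pt "-0.435 0 -0.0125 0 0 0 0" --pt "-0.435 0 0.02 0 0 0 0" --pt "-0.435 0 0.02 0 0 0 0" --pt "-0.435 0 0 -0.03 0 0 0" --pt "-0.435 0 0 -0.03 0 0 0" --pt "-0.435 0 0 0 0 0 -0.178" --pt "-0.435 0.007 0.0336 0 0 0 0" --pt "-0.435 0.007 0.0336 0 0 0 0" --pt "-0.435 0.007 0.0336 0 0 0 0" --pt "-0.435 0.007 0.0336 0 0 0 0" --pt "-0.435 0.007 0.0336 0 0 0 0" --pt "-0.435 0.007 0.0336 0 0 0 0" --pt "-0.435 0.007 0.0336 0 0 0 0" --pt "-0.435 0.007 0.0336 0 0 0 0" --pt "-0.435 0 0 0 0 0 0"

```text
clock: 14.25
tcp_pos: [0.623, -0.1026, 0.0813]
orientation: [0.0, 1.0, -0.003, 0.0]
wrist_force: [-0.7, 0.6, -0.4]
finger_gap: 0.0245
```

```bash
python3 - <<'E'
from h import *
s=env.read_camera("side")
print(env.get_state()["tcp_pos"])
im=s["color"].astype(int)
for n,h,r in(("a",(320,313),10),("b",(296,300),10),("c",(291,207),12),("y",(277,187),12)):
    print(n,*find(s,h,.004,r))
m=((im[...,0]-im[...,1]>50)&(im[...,0]-im[...,2]>50)); m[:250]=0
ys,xs=np.nonzero(m); print(np.median(xs),np.median(ys), ray(s,(np.median(xs),np.median(ys)),.004))
E
```

```text
[ 0.62252808 -0.10095553  0.08119935]
a [0.5229858  0.23579829 0.004     ] 284
b [0.57496829 0.22505973 0.004     ] 96
c [ 0.62384659 -0.0528346   0.004     ] 112
y [ 0.67405739 -0.12939714  0.004     ] 93
288.0 308.0 [0.57898853 0.23099995 0.004     ]
```

Call:
carry_out --pt "-0.435 0 -0.004 0.02 0 0 0" --pt "-0.435 0 0 0.02 0 0 0" --pt "-0.435 0 0 0.015 0 0 0" --pt "-0.435 0 0 0.005 0 0 0" --pt "-0.435 0 0 0 0 0 0" --pt "-0.435 0 -0.012 0 0 0 0" --pt "-0.435 0 -0.012 0 0 0 0" --pt "-0.435 0 -0.012 0 0 0 0" --pt "-0.435 -0.001 -0.014 0 0 0 0" --pt "-0.435 -0.001 -0.014 0 0 0 0" --pt "-0.435 -0.001 -0.014 0 0 0 0" --pt "-0.435 -0.001 -0.014 0 0 0 0" --pt "-0.435 -0.001 -0.014 0 0 0 0" --pt "-0.435 -0.001 -0.014 0 0 0 0" --pt "-0.435 -0.001 -0.014 0 0 0 0" --pt "-0.435 -0.001 -0.014 0 0 0 0" --pt "-0.435 -0.001 -0.014 0 0 0 0" --pt "-0.435 -0.001 -0.014 0 0 0 0"

```text
clock: 16.55
tcp_pos: [0.6133, 0.0822, 0.0213]
orientation: [0.0, 1.0, -0.0, -0.0]
wrist_force: [-0.2, -0.3, 0.4]
finger_gap: 0.0241
```

```bash
python3 - <<'E'
from h import *
s=shot("side","pics/s5.png"); im=cv2.imread("pics/s5.png")
cv2.imwrite("pics/s5c.png",cv2.resize(im[150:350,220:440],(660,600),interpolation=cv2.INTER_CUBIC))
E
```

```text
(no output)
```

View pics/s5c.png

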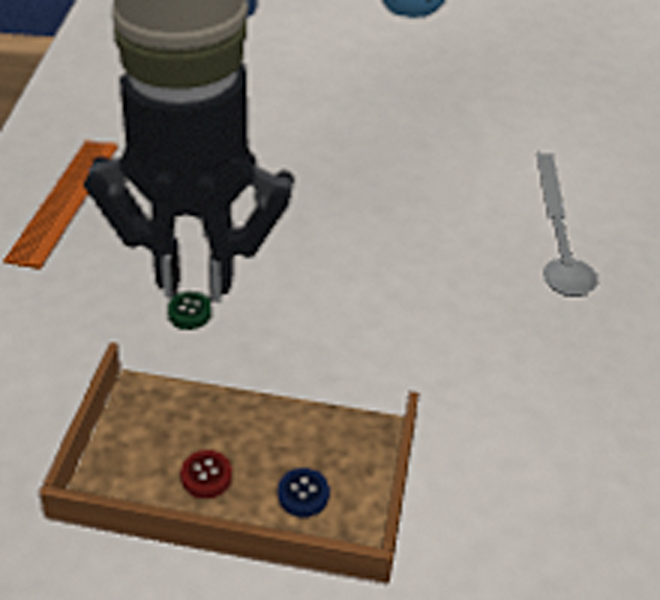

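Green is cradled at crop (190,308) and lined up with the free part of the mouth. I'll push it in, then back away and lift high.

Call:
carry_out --pt "-0.435 0 -0.014 0 0 0 0" --pt "-0.435 0 -0.014 0 0 0 0" --pt "-0.435 0 -0.014 0 0 0 0" --pt "-0.435 0 -0.014 0 0 0 0" --pt "-0.435 0 -0.014 0 0 0 0" --pt "-0.435 0 -0.014 0 0 0 0" --pt "-0.435 0 -0.014 0 0 0 0" --pt "-0.435 0 -0.007 0 0 0 0" --pt "-0.435 0 0 0 0 0 0" --pt "-0.435 0 0.02 0 0 0 0" --pt "-0.435 0 0.02 0 0 0 0" --pt "-0.435 0 0.02 0 0 0 0" --pt "-0.435 0 0 -0.03 0 0 0" --pt "-0.435 0 0 -0.04 0 0 0" --pt "-0.435 -0.02 0.03 -0.04 0 0 0" --pt "-0.435 -0.02 0.03 -0.04 0 0 0" --pt "-0.435 -0.03 0.03 -0.03 0 0 0" --pt "-0.435 -0.03 0.03 0 0 0 0" --pt "-0.435 -0.03 0.03 0 0 0 0" --pt "-0.435 0 0 0 0 0 0"

```text
clock: 19.1
tcp_pos: [0.4811, -0.0263, 0.2017]
orientation: [0.0, 1.0, -0.002, -0.0]
wrist_force: [0.7, 0.2, -1.1]
finger_gap: 0.0239
```

```bash
python3 - <<'E'
from h import *
s=shot("side","pics/s6.png")
c=shot("top","pics/t6.png")
i=cv2.imread("pics/s6.png"); j=cv2.imread("pics/t6.png")
cv2.imwrite("pics/f.png",np.vstack([i[90:350,180:440].repeat(2,0).repeat(2,1)[:, :]])[:520])
cv2.imwrite("pics/f.png",np.hstack([cv2.resize(i[90:350,200:440],(400,433)),cv2.resize(j[90:310,150:353],(400,433))]))
print(env.get_state()["tcp_pos"])
E
```

```text
[ 0.48327975 -0.02495103  0.20174853]
```

View pics/f.png

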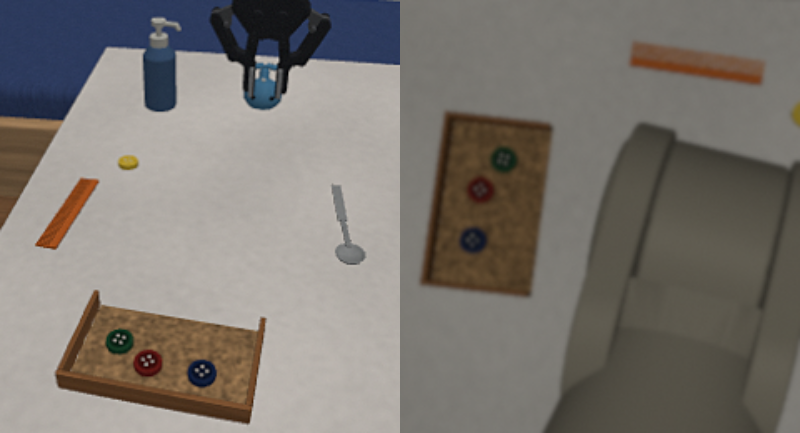

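All three buttons lie flat and well inside the tray in both views. One last numeric check on the bystanders, then hand in.

```bash
python3 - <<'E'
from h import *
a=cv2.imread("pics/side0.png").astype(int);b=cv2.imread("pics/s6.png").astype(int)
d=np.abs(a-b).max(2)>40
for n,(x0,y0,x1,y1) in dict(comb=(215,190,265,245),yellow=(265,178,288,196),spoon=(392,195,425,255),bottle=(280,95,312,162),whale=(342,155,375,160)).items(): print(n,d[y0:y1,x0:x1].sum())
env.hand_in()
E
```

```text
comb 0
yellow 0
spoon 0
bottle 0
whale 0
the job is handed in; nothing more can be done
```

I swept all three buttons along the top into the tray with lowered fingertips held about 24 mm apart: navy first, then red, then green. I never gripped or lifted a button. The arm backed off and was raised clear before I handed the job in, at about 19 s of the 59 s limit.

- **Buttons:** in the last side and top pictures all three lie flat and fully inside the tray. Green is nearest the mouth; by the final fingertip position, its edge is about 3 cm in.
- **Other objects:** the before and after side pictures show no change at the comb, spoon, pump bottle or yellow look-alike. For the whale, the gripper hid most of it, so the check covers only a thin strip at its base. The arm did not go near it.
- **Forces:** every wrist-force reading I saw stayed under 3 N. The largest was a light fingertip touch on the top while I was finding its height.
- **Disagreements:** the two cameras placed the buttons 1 to 3 mm apart. Two colour checks of the red button in the tray differed by about 7 mm; both put it well inside.

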